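# Sieve the plate nuts out of the rubber buffers

## Task

The sieve holds five small nuts mixed with three large rubber buffers. Lift it by its handle, hold it over the open parts bin and shake it side to side until all five nuts have dropped through into the bin, then set the sieve down flat inside the low shelf tray with the three buffers still in it. Leave the plates, the screwdriver and the jar alone.

Things in the scene. Friction and masses are not known exactly. Their poses are not given: they have to be found in the camera images.
- sieve: Hand sieve: open sheet-steel frame 120 (its x) x 147 (its y) x 38 mm high, wall 4.5 mm, with a square mesh of flat steel bars 3 mm wide (openings 24 mm, top of the mesh 12 mm above the frame's foot) and one rigid flat bridge handle across the middle. About 0.3 kg empty. Origin: centre of the frame's underside; z up.
- sieve_grip (a point): Middle of the sieve's handle bar, 110 mm above the frame's foot, over the centre. The bar runs along the sieve's x (130 mm long between two uprights that are 22 mm wide in y), is 12 mm thick (along y) and 20 mm tall; nothing else is near it, so it is taken from above, pinched along y.
- nut0: One of five small plain steel hex nuts, 18 mm across and 8 mm thick, 11 g. Origin: centre of its underside. All start lying on the mesh bars of the sieve, balanced on bar crossings, and slide easily on the steel: they stay put while the sieve is carried level and smoothly, and drop through when it is shaken (brisk strokes of 20 to 40 mm, accelerating above about 3 m/s2).
- nut1: Small steel hex nut, as nut0.
- nut2: Small steel hex nut, as nut0.
- nut3: Small steel hex nut, as nut0.
- nut4: Small steel hex nut, as nut0.
- buffer0: One of three large black rubber buffers (thick discs), 38 mm across and 15 mm thick, 20 g, too big for the mesh. Origin: centre of its underside. Starts flat on the mesh.
- buffer1: Large rubber buffer, as buffer0.
- buffer2: Large rubber buffer, as buffer0.
- bin: Open grey plastic parts bin for the nuts, fixed to the bench, empty: 210 (its x) x 250 (its y) x 60 mm high outside, walls and floor 4 mm. Origin: centre of its underside on the bench, z up.
- tray: Low black steel shelf tray on four short feet, fixed to the bench: 186 (its x) x 206 (its y) mm, floor 40 mm above the bench, with an upstand lip 3 mm thick that rises 8 mm above the floor all round (inside 180 x 200 mm). It stands on the other side of the bin from the sieve. Origin: centre of its underside at bench height.
- tray_floor (a point): Centre of the tray's floor, upper face, 40 mm above the bench.
- plates: Bystander: pile of white blank number plates, 112 x 520 x 12 mm, lying beyond the bin. Origin: centre of its underside.
- screwdriver: Bystander: black-handled screwdriver, 200 mm long, lying on the plates. Origin: at its middle, on the upper plate.
- jar: Bystander: clear jar with a steel cap, 66 mm across, 85 mm tall. Origin: centre of its underside.

How it is judged:
By the outcome, as a careful person would: the job done as asked, in the order asked, and still so for the second after the job is handed in, with the robot touching nothing.
It also fails if it takes over 58 s, if anything falls off the work surface, if the arm or the gripper's body presses on something with over 40 N, if the wrist force passes 120 N, or if a joint passes its speed limit or range.

## Robot

A 6-joint arm with a two-finger parallel gripper is mounted at the origin on the work surface. World frame = base frame: x ahead of the robot, y to its left, z up, the work surface at z = 0. Lengths are in m, angles in degrees, forces in N, time in s.
With the tool pointing down it reaches from about 0.3 to 0.875 m from the base axis. Payload 6.4 kg.
Tool frame: the origin (TCP) lies on the centre line of the jaws, within the pads' length; the fingertips stand 17 mm ahead of it and the grasp point (between the pads) lies 2 mm behind it; z points along the fingers, y is the direction in which the jaws open and shut (so a half turn about z gives the same grasp; the last joint's range is limited). The gripper opens to 85 mm and grips with 20 to 120 N. Pads are 22 mm wide; open, the fingers measure 114 mm over their backs; the gripper's body (76 mm by 85 mm) begins 54 mm behind the grasp point. The pads swing forward as they close: fully open they stand 13 mm farther back than shut.
Start: joints at [-79.773, 10.359, 92.074, -0, 77.567, -11.82], TCP at [0.216, -0.533, 0.248] pointing down, gripper open.
Joint ranges: [-171.53, 171.53], [-51.25, 118.39], [17.06, 147.69], [-65.23, 245.23], [0, 150.52], [-178.68, 178.68]. Speed limits (degrees/s): [147.25, 147.25, 172.46, 180, 180, 180].

## Interface

Orientations are given as [roll, pitch, yaw] about the fixed x, y, z axes, in that order (R = Rz(yaw) Ry(pitch) Rx(roll)).
In Python, from cell import env, eoat, eyes, get_t, get_joint_pos, get_joint_vel, get_tau, get_eef_pos, get_ee_rot, get_contact_force, get_torque, get_gripper_width gives the robot as it stands. The module is installed in compiled form; this text tells all that it offers. Calls block until the motion is done:
- env.move_to(position, orientation): joint-space move of the TCP to a pose.
- env.line_to(position, frame=None, rate=0.15, contact_N=None): straight line of the TCP; frame=None keeps the orientation; rate is the mean speed in m/s. With contact_N (N) it stops when the force on the tool has changed by that much, and returns True; else False.
- env.goto_joints(angles): joint-space move.
- eoat.gripper_to(opening, grip_force=None): finger opening in m; grip_force is the grip in N (None keeps the last); returns when the fingers have stopped.
- env.wait(seconds).
- env.inverse_kinematics(position, orientation): joint angles nearest the present ones, or None.
- eyes.snapshot(name): name is "side" or "top" or "wrist"; returns the picture (420x560x3 uint8, blue, green, red); there is no depth.
- eyes.calibration(name): a dict with "intrinsics" (3x3 intrinsics, pixels), "xyz" and "rotation" of the camera in the world. Camera axes: x right, y down, z forward; pixel columns grow to the right and rows downward; lengths in m; the calibration is good to about 2 mm. A picture is of the moment at which its call begins: read the wrist's pose just before it. calibration takes no time and is no camera call; for the wrist camera it gives the pose at the moment of the call.
A pose or a line that the arm cannot do raises env.PlanningError and nothing moves.
- env.sign_off(): hands the job in, once; it reports no verdict.
Readings, each from a call of its own:
- get_t(): time.
- get_joint_pos(): joint angles.
- get_joint_vel(): joint speeds.
- get_tau(): joint torques, N m.
- get_eef_pos(): TCP position.
- get_ee_rot(): TCP orientation.
- get_contact_force(): force on the tool from outside, world axes, zero at the start.
- get_torque(): the same for the moment, N m.
- get_gripper_width(): finger opening in m.
Only numpy, scipy, OpenCV 4.12 (cv2) and the standard library are available. Lean on these libraries where they do the work, as an engineer would, in place of code of your own. Each camera call takes 0.05 s, during which the arm holds its last target.

## Working session

There is one attempt and no reset: what is moved stays moved. The work goes in short steps, each a Python script; the robot and the scene stay as the last script left them, time stands still between calls to the robot, and variables do not carry over. Pictures are saved under pics/ and viewed, and the job is handed in when it is done.

```bash
mkdir -p pics
python3 - <<'E'
from cell import *
import cv2
print(get_t())
for n in ("side","top","wrist"):
    c=eyes.calibration(n); im=eyes.snapshot(n); cv2.imwrite(f"pics/a_{n}.png",im)
    print(n,c)
E
```

```text
0.0
side {'intrinsics': array([[394.47320986,   0.        , 282.70781284],
       [  0.        , 394.47320986, 212.21829   ],
       [  0.        ,   0.        ,   1.        ]]), 'xyz': array([ 0.492484  , -0.68290419,  0.58118524]), 'rotation': array([-123.94728622,    1.18604379,   -9.71779026])}
top {'intrinsics': array([[439.34592603,   0.        , 276.05643488],
       [  0.        , 439.34592603, 208.41360412],
       [  0.        ,   0.        ,   1.        ]]), 'xyz': array([0.38013388, 0.00419558, 1.23498885]), 'rotation': array([-168.11708492,   -0.27534219,  -87.66121517])}
wrist {'intrinsics': array([[351.79420394,   0.        , 274.0495581 ],
       [  0.        , 351.79420394, 215.229597  ],
       [  0.        ,   0.        ,   1.        ]]), 'xyz': array([ 0.28752325, -0.50360317,  0.37256076]), 'rotation': array([ 1.62339679e+02,  3.01515950e-02, -6.79764516e+01])}
```

View pics/a_side.png

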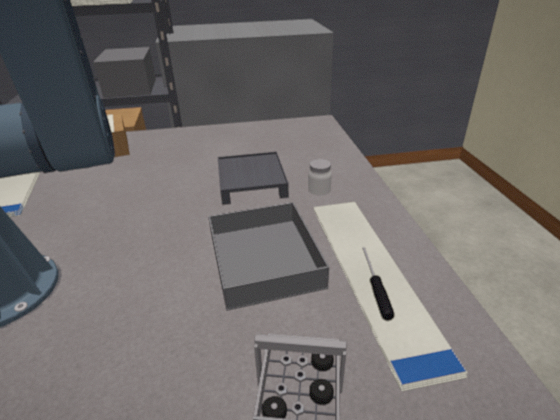

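View pics/a_top.png

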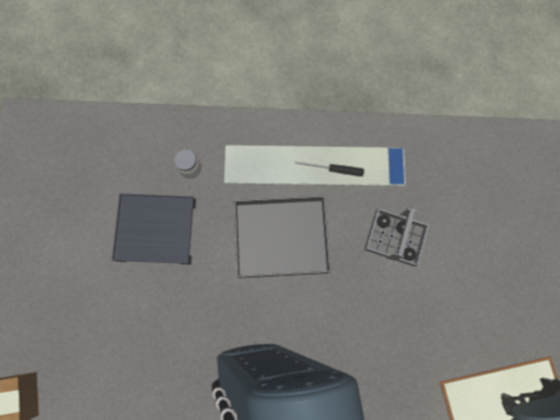

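View pics/a_wrist.png

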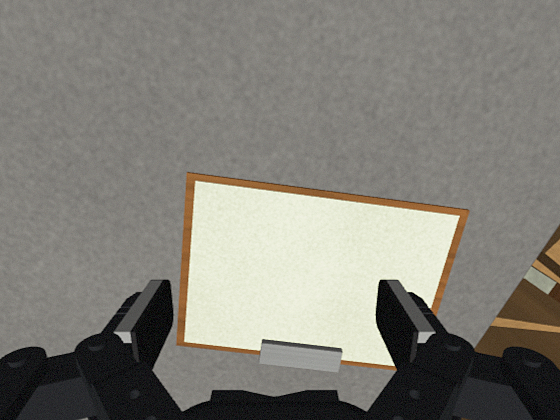

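The side view shows the sieve at about (300,380), the bin at (267,255), the tray at (252,175) and the jar at (320,177). In the top view the sieve is at about (397,237), the bin at (282,238) and the tray at (155,229). I'll zoom in next.

```bash
cat > h.py <<'E'
from cell import *
import cv2, numpy as np
from scipy.spatial.transform import Rotation as R
def unp(c,u,v,z):
    K=c["intrinsics"]; d=R.from_euler('xyz',c["rotation"],degrees=True).apply(np.linalg.solve(K,[u,v,1.]))
    p=c["xyz"]; return p+d*(z-p[2])/d[2]
def proj(c,P):
    q=R.from_euler('xyz',c["rotation"],degrees=True).inv().apply(np.atleast_2d(P)-c["xyz"])
    q=q@c["intrinsics"].T; return q[:,:2]/q[:,2:]
def save(name,im,box=None,s=1):
    if box: im=im[box[1]:box[3],box[0]:box[2]]
    cv2.imwrite(name,cv2.resize(im,None,fx=s,fy=s,interpolation=cv2.INTER_CUBIC))
E
python3 - <<'E'
from h import *
im=cv2.imread("pics/a_top.png"); save("pics/b_top1.png",im,(350,190,450,280),6)
save("pics/b_top2.png",im,(100,180,340,290),3.3)
im=cv2.imread("pics/a_side.png"); save("pics/b_side.png",im,(230,310,370,420),5)
E
```

```text
(no output)
```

View pics/b_top1.png

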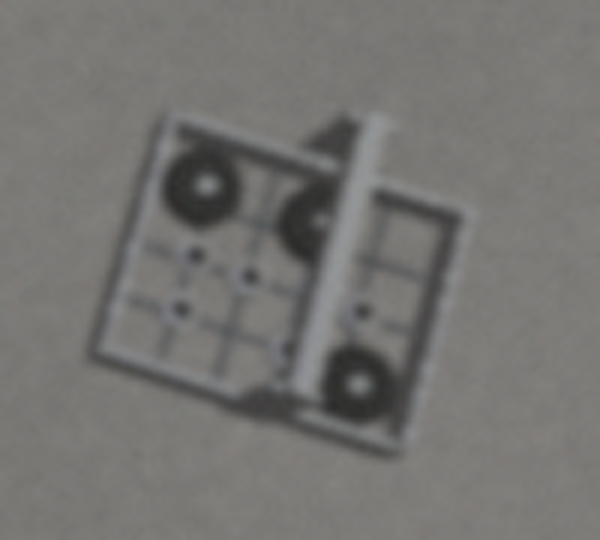

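View pics/b_top2.png

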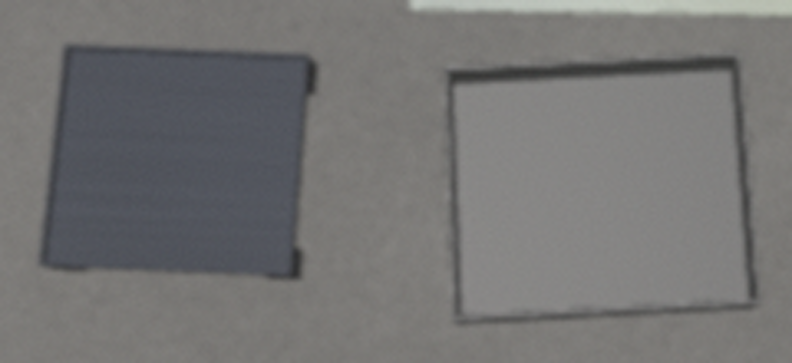

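View pics/b_side.png

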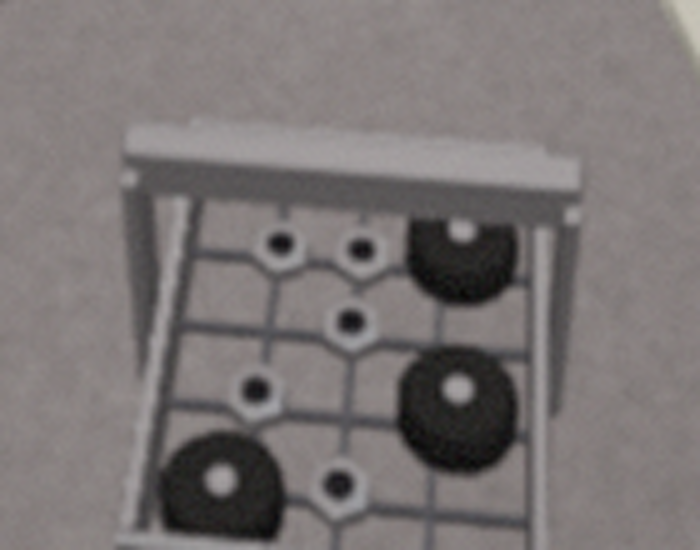

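Run:
```python
from h import *
c=eyes.calibration("top")
def f(pts,s,o,z): return np.array([unp(c,(x+.5)/s-.5+o[0],(y+.5)/s-.5+o[1],z)[:2] for x,y in pts])
def rep(n,q):
    print(n,q.round(4).tolist(),"c",q.mean(0).round(4))
    for a,b in zip(q,np.roll(q,-1,0)): d=b-a; print("  len %.4f ang %.1f"%(np.hypot(*d),np.degrees(np.arctan2(d[1],d[0]))))
rep("sieve",f([(168,115),(472,212),(400,455),(92,355)],6,(350,190),.038))
rep("handle",f([(375,117),(307,393)],6,(350,190),.12))
rep("bin",f([(449,72),(738,60),(756,306),(459,322)],3.3,(100,180),.06))
rep("tray",f([(66,46),(309,58),(299,272),(42,266)],3.3,(100,180),.048))
c2=eyes.calibration("side")
rep("handle side",np.array([unp(c2,230+u/5,310+v/5,.12)[:2] for u,v in[(125,140),(580,172)]]))
print(get_joint_pos(),get_ee_rot(),get_gripper_width())
```

```text
sieve [[0.6429, -0.274], [0.603, -0.4139], [0.49, -0.3779], [0.5296, -0.2386]] c [ 0.5664 -0.3261]
  len 0.1455 ang -105.9
  len 0.1186 ang 162.3
  len 0.1448 ang 74.1
  len 0.1187 ang -17.3
handle [[0.6278, -0.3446], [0.507, -0.313]] c [ 0.5674 -0.3288]
  len 0.1248 ang 165.4
  len 0.1248 ang -14.6
bin [[0.6422, 0.1199], [0.6625, -0.1198], [0.46, -0.1381], [0.4375, 0.0997]] c [ 0.5505 -0.0096]
  len 0.2406 ang -85.2
  len 0.2034 ang -174.8
  len 0.2388 ang 95.4
  len 0.2058 ang 5.7
tray [[0.6538, 0.4442], [0.652, 0.2393], [0.4729, 0.2332], [0.4692, 0.4427]] c [0.562  0.3398]
  len 0.2049 ang -90.5
  len 0.1792 ang -178.0
  len 0.2095 ang 91.0
  len 0.1846 ang 0.5
handle side [[0.5059, -0.3141], [0.6295, -0.3483]] c [ 0.5677 -0.3312]
  len 0.1283 ang -15.5
  len 0.1283 ang 164.5
[-7.97746998e+01  1.03907377e+01  9.21175142e+01 -1.50271867e-03
  7.75653731e+01 -1.18205078e+01] [-1.79927636e+02 -1.36458675e-02  2.20461239e+01] 0.0855596738049683
```

Run:
```python
from h import *
for p,y in [((.567,-.329,.22),-16),((.5505,-.0096,.2),5.3),((.562,.34,.2),.8)]:
    print(env.inverse_kinematics(list(p),[180,0,y]))
env.move_to([.567,-.329,.24],[180,0,-16])
c=eyes.calibration("wrist"); im=eyes.snapshot("wrist")
print(get_t(),c)
P=np.array([[x,y,z] for z in(.10,.12) for x in(-.065,.065) for y in (-.006,.006)])
W=R.from_euler('z',-16,degrees=True).apply(P)+[.567,-.329,0]
for u,v in proj(c,W): cv2.circle(im,(int(round(u)),int(round(v))),2,(0,0,255),-1)
save("pics/c_wrist.png",im)
```

```text
[-4.04765891e+01  2.17723893e+01  8.11557131e+01 -2.54444375e-14
  7.70718976e+01  6.55234109e+01]
[-1.33532744e+01  1.00334888e+01  9.83004262e+01 -2.54444375e-14
  7.16660850e+01  7.13467256e+01]
[ 2.08417307e+01  2.29684905e+01  8.19362539e+01 -2.54444375e-14
  7.50952556e+01  1.10041731e+02]
1.7 {'intrinsics': array([[351.79420394,   0.        , 274.0495581 ],
       [  0.        , 351.79420394, 215.229597  ],
       [  0.        ,   0.        ,   1.        ]]), 'xyz': array([ 0.64089117, -0.3512157 ,  0.36500796]), 'rotation': array([ 1.62347904e+02, -7.46871365e-02, -1.06047868e+02])}
```

View pics/c_wrist.png

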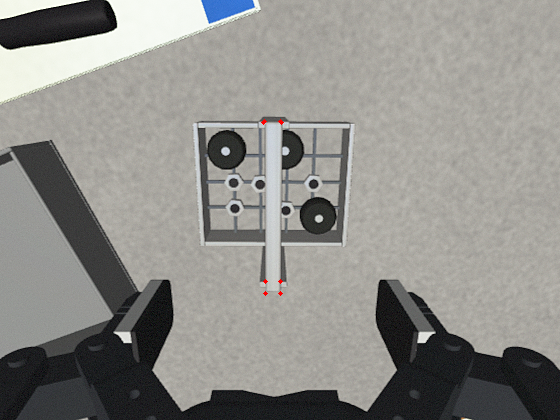

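The red dots (predicted handle corners) land on the handle at columns 273 and rows 122–290, so the pose is good. Next I'll grasp.

Run:
```python
from h import *
eoat.gripper_to(0.04,grip_force=40)
env.line_to([.567,-.329,.107],rate=.12)
eoat.gripper_to(0.018)
f0=np.array(get_contact_force()); 
eoat.gripper_to(0.0,grip_force=40); print(get_gripper_width(),get_contact_force())
eoat.gripper_to(0.0,grip_force=90)
print(get_t(),get_gripper_width(),f0,get_contact_force(),get_eef_pos())
env.line_to([.567,-.329,.127],rate=.03)
print(get_contact_force(),get_torque())
im=eyes.snapshot("side"); save("pics/d_side.png",im,(210,280,390,420),4.2)
im=eyes.snapshot("wrist"); save("pics/d_wrist.png",im)
print(get_t(),get_eef_pos(),get_ee_rot())
```

```text
0.01149262347814503 [-0.53148481  0.25481405  2.21757465]
4.2417 0.010680867713323536 [ 0.55233135 -0.52146745  0.55385713] [-0.71321021  0.37869331  3.83510627] [ 0.567241   -0.3292085   0.10743692]
[ 0.12496347 -0.26901588 -2.41654528] [-0.02537533  0.00964641  0.00376454]
5.1583 [ 0.56682063 -0.32881358  0.12665904] [-1.79983547e+02  3.26485572e-02 -1.59996799e+01]
```

View pics/d_side.png

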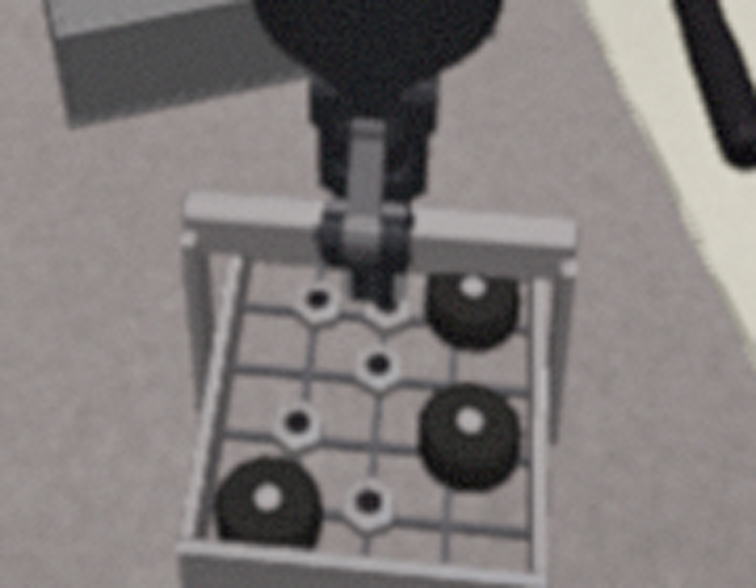

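View pics/d_wrist.png

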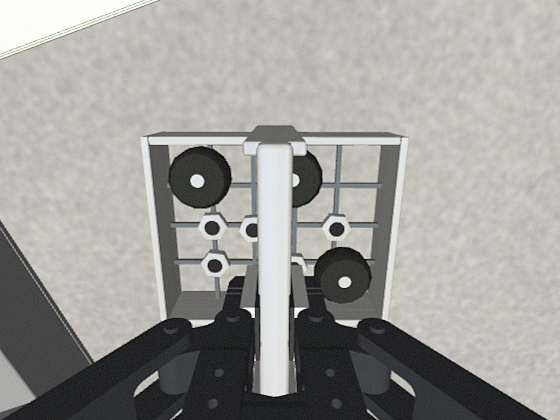

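The lift is level. All five nuts and three buffers are still in the sieve. I'll carry it over the bin now.

Run:
```python
from h import *
env.line_to([.567,-.329,.21],rate=.07)
env.line_to([.5505,-.0096,.21],frame=[180,0,5.3],rate=.12)
env.line_to([.5505,-.0096,.179],rate=.06)
print(get_t(),get_eef_pos(),get_ee_rot(),get_contact_force())
save("pics/e_side.png",eyes.snapshot("side"),(180,100,380,320),2.7)
save("pics/e_wrist.png",eyes.snapshot("wrist"))
```

```text
9.975 [ 0.55052327 -0.00956912  0.17886688] [-1.79994973e+02  1.47533388e-02  5.30453177e+00] [-0.06554417 -0.05373993 -3.3407308 ]
```

View pics/e_side.png

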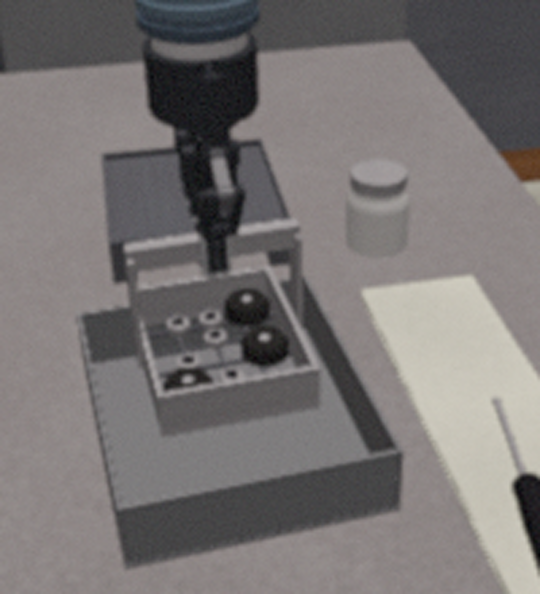

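View pics/e_wrist.png

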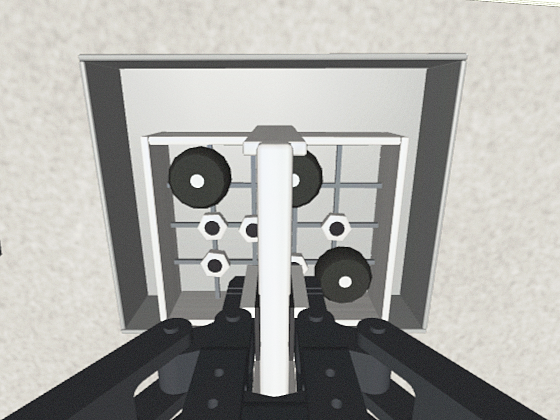

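It's centred and aligned over the bin with everything aboard. I'll start shaking.

```bash
cat >> h.py <<'E'
C=np.array([.5505,-.0096,.179])
def shake(d,n,amp,rate):
    d=R.from_euler('z',5.3,degrees=True).apply([d[0],d[1],0]); d/=np.linalg.norm(d)
    for i in range(n):
        env.line_to(list(C+d*amp*(1 if i%2==0 else -1)),rate=rate)
    env.line_to(list(C),rate=.1)
E
python3 - <<'E'
from h import *
shake([0,1],6,.016,.22)
print(get_t(),get_eef_pos(),get_ee_rot(),get_gripper_width(),get_contact_force())
save("pics/f_wrist.png",eyes.snapshot("wrist"))
E
```

```text
12.0917 [ 0.55028363 -0.00866541  0.17894832] [-1.79996465e+02  1.33233387e-02  5.39927341e+00] 0.010572404961268692 [ 0.34719905  0.69529291 -2.91725745]
```

View pics/f_wrist.png

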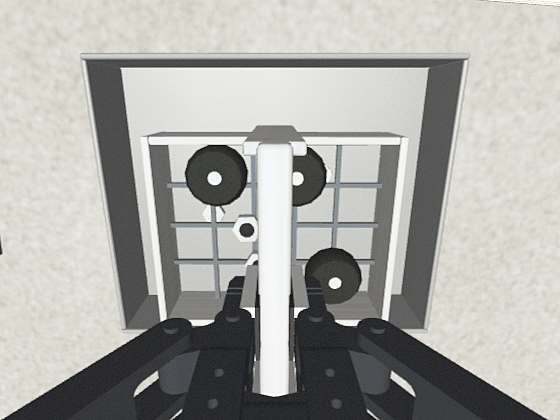

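Some nuts have dropped; the ones at (213,213) and (328,174) look to be under the mesh. At least the one at (246,229) is still on it. I'll keep going with diagonal strokes.

Run:
```python
from h import *
shake([1,1],6,.018,.24)
shake([-1,1],6,.018,.24)
print(get_t(),get_eef_pos(),get_ee_rot(),get_gripper_width(),get_contact_force())
save("pics/g_wrist.png",eyes.snapshot("wrist"))
save("pics/g_side.png",eyes.snapshot("side"),(200,170,340,310),4.2)
```

```text
16.3083 [ 0.54995926 -0.009003    0.17891785] [-1.79996767e+02  1.32745891e-02  5.35760804e+00] 0.010678666733837829 [ 0.02527845 -0.5067198  -3.39779827]
```

View pics/g_wrist.png

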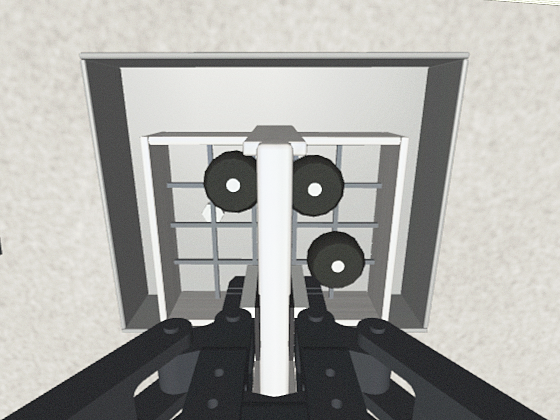

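View pics/g_side.png

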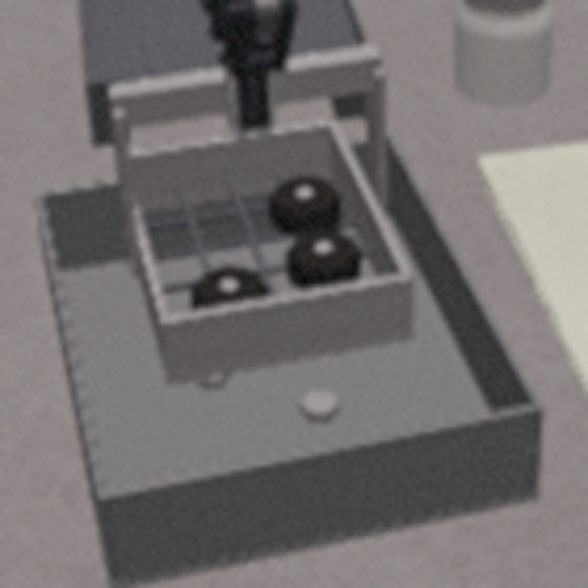

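No nuts are visible on the mesh, and two show in the bin from the side. I'll raise the sieve, still over the bin, to count all five.

Run:
```python
from h import *
env.line_to([.5505,-.0096,.33],rate=.12)
print(get_t())
save("pics/i_wrist.png",eyes.snapshot("wrist"))
save("pics/i_side.png",eyes.snapshot("side"),(190,80,350,310),2.6)
save("pics/i_top.png",eyes.snapshot("top"),(220,180,340,290),5)
```

```text
17.8167
```

View pics/i_wrist.png

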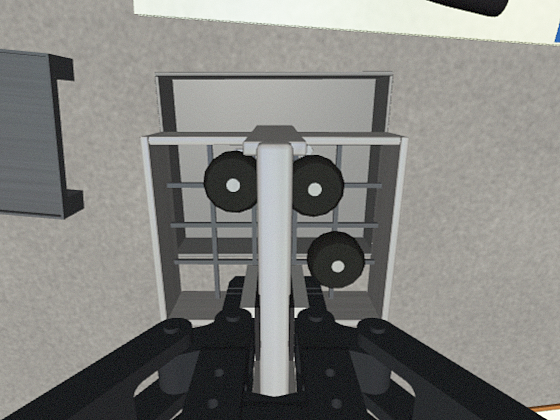

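View pics/i_side.png

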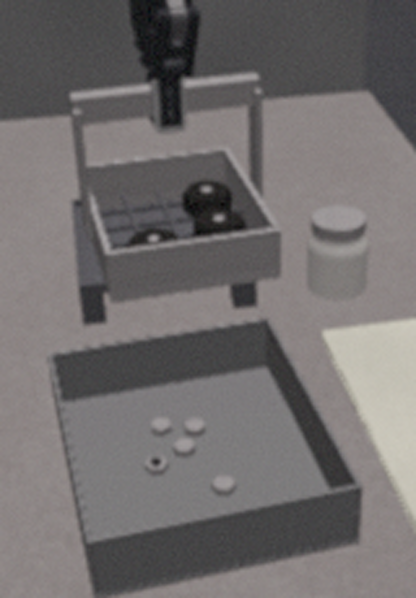

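View pics/i_top.png

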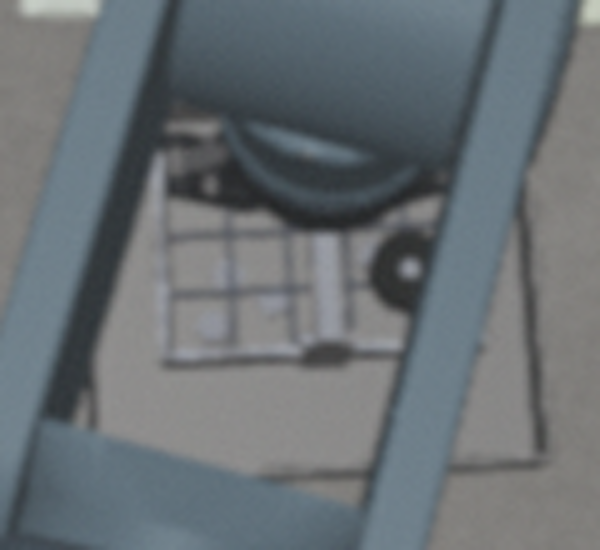

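All five nuts lie in the bin, in the side crop at (161,426), (195,426), (184,446), (157,464) and (223,485). The three buffers are still in the sieve. Now to the tray, checking its pose from above with the wrist camera.

Run:
```python
from h import *
env.line_to([.562,.34,.28],frame=[180,0,.8],rate=.14)
print(get_t())
c=eyes.calibration("wrist"); im=eyes.snapshot("wrist")
P=np.array([[x,y,.048] for x in(-.093,0,.093) for y in (-.103,0,.103)])
W=R.from_euler('z',.8,degrees=True).apply(P)+[.562,.34,0]
for u,v in proj(c,W): cv2.circle(im,(int(round(u)),int(round(v))),2,(0,0,255),-1)
save("pics/j_wrist.png",im)
c=eyes.calibration("side"); im=eyes.snapshot("side")
for u,v in proj(c,W): cv2.circle(im,(int(round(u)),int(round(v))),1,(0,0,255),-1)
save("pics/j_side.png",im,(190,80,350,240),4)
```

```text
20.6417
```

View pics/j_wrist.png

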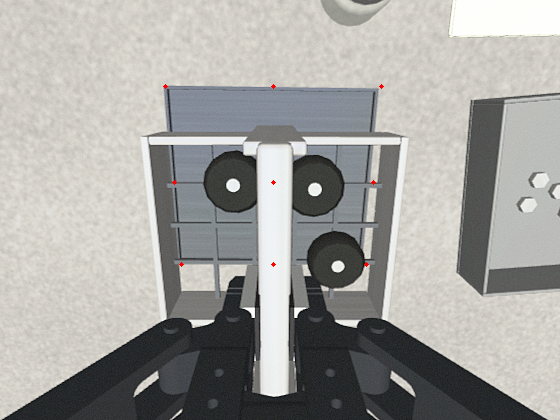

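View pics/j_side.png

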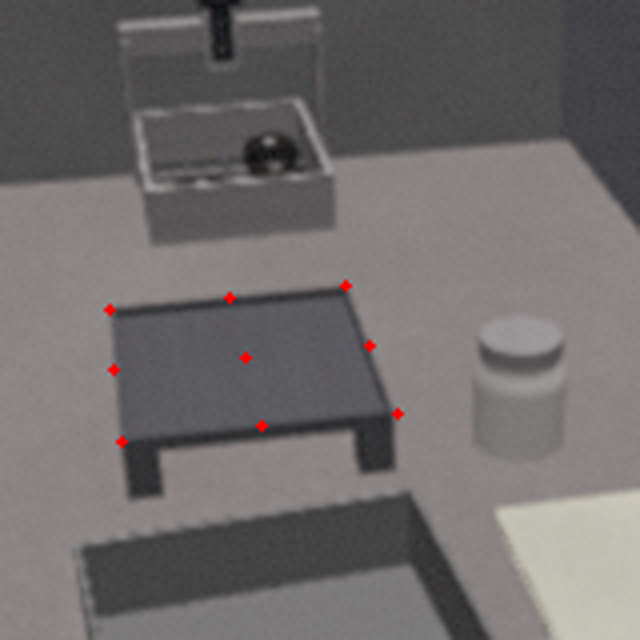

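The tray pose is confirmed within about 3 mm, which is well inside the 25 mm clearance. I'll lower the sieve until it touches.

Run:
```python
from h import *
env.line_to([.562,.34,.16],rate=.1)
r=env.line_to([.562,.34,.143],rate=.015,contact_N=4)
print(r,get_t(),get_eef_pos(),get_contact_force(),get_torque())
eoat.gripper_to(0.013,grip_force=20)
eoat.gripper_to(0.03)
print(get_t(),get_contact_force(),get_eef_pos())
p=get_eef_pos()
env.line_to([p[0],p[1],.24],rate=.08)
save("pics/k_wrist.png",eyes.snapshot("wrist"))
save("pics/k_side.png",eyes.snapshot("side"),(190,80,350,310),2.6)
print(get_t())
```

```text
True 22.8917 [0.5619091  0.33998547 0.14746195] [-0.15614811  0.21005712  5.31664957] [ 0.014148   -0.10942155  0.00876489]
23.4167 [ 0.43876347 -0.12643541  0.26192628] [0.56055898 0.33945224 0.14550789]
24.8417
```

View pics/k_wrist.png

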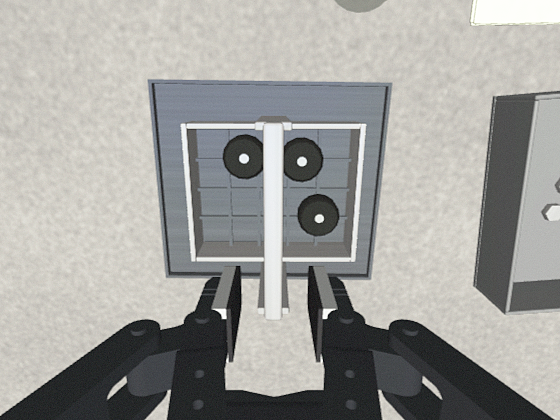

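View pics/k_side.png

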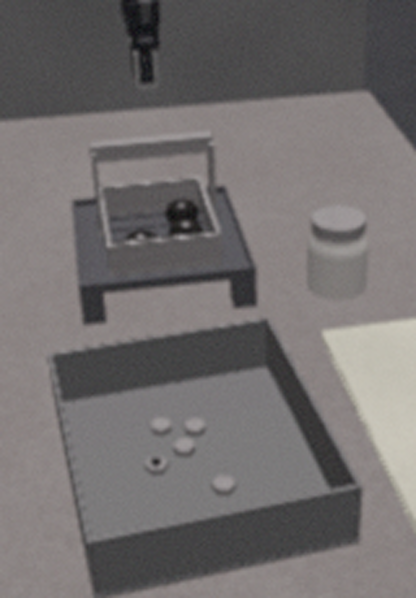

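The sieve sits flat inside the lip with its three buffers. All five nuts are in the bin and the gripper is clear.

Run:
```python
from h import *
print(get_contact_force()); env.sign_off(); print(get_t())
```

```text
[-0.0896721   0.03529109  0.22070091]
the job is handed in; nothing more can be done
the job is handed in; nothing more can be done
```

The job is done and handed in at about 25 s, well inside the 58 s limit. I lifted the sieve by its handle and carried it level to the bin. There I shook it, first straight side to side, then in two diagonal directions, and set it down in the tray.

- **Nuts:** the last side picture shows all five in the bin.
- **Sieve:** the last wrist picture shows it inside the tray lip, clear on all sides, with all three buffers in it. It touched down at the height expected for sitting flat on the tray floor.
- **Gripper:** it was open and clear above the sieve, with near-zero force on the tool.
- **Plates, screwdriver and jar:** I didn't go near them.

No check failed. The only disagreement was about 3 mm between the cameras on the tray's position, against roughly 25 mm of room around the sieve.

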